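Give the fruit press one more turn

ROBOT

A 6-joint arm with a two-finger parallel gripper is mounted at the origin on the work surface. World frame = base frame: x ahead of the robot, y to its left, z up, the work surface at z = 0. Lengths are in m, angles in rad, forces in N, time in s.
With the tool pointing down it reaches from about 0.35 to 0.725 m from the base axis. Payload 4.3 kg.
Tool frame: the origin (TCP) lies at the centre of the arm's flange, where the gripper is bolted on; the fingertips stand 173 mm ahead of it and the grasp point (between the pads) lies 155 mm ahead of it; z points along the fingers, y is the line along which they close (so a half turn about z gives the same grasp; the last joint's range is limited). The gripper opens to 85 mm and grips with 20 to 120 N. Pads are 22 mm wide; open, the fingers measure 114 mm over their backs; the gripper's body (76 mm by 85 mm) begins 54 mm behind the grasp point. The pads swing forward as they close: fully open they stand 13 mm farther back than shut.
Start: joints at [0.996, 0.377, 0.081, 1.274, 0, 1.46], TCP at [0.258, 0.514, 0.405] pointing down, gripper open.
Joint ranges: [-2.72, 2.72], [-0.84, 1.66], [-1.02, 1.22], [-1.77, 2.12], [-1.37, 1.28], [-3.14, 3.14]. Speed limits (rad/s): [2.57, 2.57, 3.14, 3.14, 3.14, 3.14].

INTERFACE

Orientations are given as a unit quaternion [w, x, y, z].
In Python, from workcell import * gives the robot as it stands.
- The arm moves only by the tool move_arm, never from a script. Its argument "targets" is a list that holds one entry, the list of rows, each a list of 6 numbers: the shift along the tool's x, y, z in m, then the turn, a rotation vector about the tool's x, y, z in degrees. In form: [[[x, y, z, wx, wy, wz], ...]]. A call has 1 to 20 rows; each row shifts and turns the commanded pose from where the row before left it, along the tool's axes as they then stand; what a row does not reach is not made up. A row lasts 1/12 s, in which the tool goes at most 41.7 mm and 7.16 degrees, less where a joint would pass 70% of its speed; a pose out of reach is approached as far as the arm can. A call is refused whole if a number of a shift passes 0.0417 or a number of a turn 7.16, either way. A call with a gripper value outside its range is refused whole. "grip" is the finger opening in m, from 0 to 0.0854, set as the call begins (left out, the last holds). The fingers move at their own pace and stop on an object; the grip force is fixed at half the most. Time passes only in rows, so rows that do not move let the fingers close. It gives the time, the measured TCP pose, the force, the opening and the grip force at its end, in the units of the state.
- get_obs(): the state, without advancing time (a new reading comes with each control period).
- grab_frame(name): name is "side" or "top" or "wrist"; returns a dict with "frame" (384x512x3 uint8, red, green, blue), "vertical_fov" (degrees; the focal length in pixels is half the picture's height over the tangent of half this angle, whatever the lens; pixels are square), "cx", "cy" (the principal point, pixels), "eye" and "orientation" of the camera in the world. Camera axes: x right, y down, z forward; pixel columns grow to the right and rows downward; lengths in m; the calibration is good to about 2 mm. A picture is of the moment at which its call begins. There is no depth.
- finish_job(): hands the job in; it is judged then, once.
The state is a dict: "time": time; "joint_positions": joint angles; "qd": joint speeds; "joint_efforts": joint torques, N m; "tcp_pos": TCP position; "tool_rot": TCP orientation; "ft_force": force on the tool from outside, world axes, zero at the start; "ft_torque": the same for the moment, N m; "gripper_width": opening from 0.0 (shut) to 1.0 (fully open); "finger_force": force on a finger pad.
Only numpy, scipy, OpenCV 4.12 (cv2) and the standard library are available. Lean on these libraries where they do the work, as an engineer would, in place of code of your own. Each camera call takes 0.05 s, during which the arm holds its last target. There are 200 camera calls.

TASK

Tighten the fruit press by exactly one turn: with the fingertips, push the hand wheel by its upright handle clockwise, as seen from above, once round to where the handle started, then move clear. Push it gently, without gripping it, and leave the foil pan under the spout, the mug, the tongs and the brush where they are.

Things in the scene. Friction and masses are not known exactly. Their poses are not given: they have to be found in the camera images.
- press_wheel (a joint): turn of the press's level hand wheel about its upright screw, in rad. It grows as the wheel turns clockwise seen from above, the tightening way; one turn is 6.283. It starts anywhere from -2.4 to 2.4 and can go from -5 to 14. It turns stiffly (about 6 N at the handle), stays where it is left, and sinks 4 mm a turn with the screw.
- press_handle: the black upright handle fixed on the wheel's rim, 60 mm tall, a steel collar 26 mm across and 6 mm high below and a rounded grip 18 to 25 mm across above; its origin is the centre of its foot, on top of the rim, 78 mm from the wheel's axis, z up. It does not spin on its own.
- handle_mid (a point): the middle of the handle's black grip, on the handle's axis, 33 mm above its foot and 27 mm below its top (about 280 mm above the countertop)
- wheel_hub (a point): top of the nut on the hub of the hand wheel, on the wheel's axis, about 257 mm above the countertop and 23 mm lower than handle_mid. The wheel is cast aluminium with three spokes, 172 mm across, its rim 16 mm thick with the top about 248 mm above the countertop; only the handle, at the end of one spoke, and this hub stand above the rim.
- spout_tip (a point): the lip of the spout of the press's round steel drip tray, 53 mm above the countertop, 148 mm from the wheel's axis. The press is fixed to the countertop: four feet, the tray 222 mm across, a basket of beech slats 158 mm across between two steel uprights, and a steel yoke over it that carries the screw
- foil_pan: aluminium foil pan 140 x 210 x 36 mm that stands loose under the spout; origin at the centre of its underside, y along its length. Leave alone.
- mug: red enamel mug, 84 mm across, 80 mm high, standing; origin at the centre of its underside, handle towards its +y. Leave alone.
- tongs: chrome tongs lying on the countertop, 250 mm long along their x, up to 50 mm wide, 20 mm high; origin on the countertop near the middle. Leave alone.
- brush: grey silicone basting brush with a flat steel handle, lying, 255 mm long along its x, 36 mm wide, 12 mm high; origin on the countertop near the middle. Leave alone.

How it is judged:
By the outcome, as a careful person would: the job done as asked, in the order asked, and still so for the second after the job is handed in, with the robot touching nothing.
It also fails if it takes over 51 s, if anything falls off the work surface, if the arm or the gripper's body presses on something with over 40 N, if the wrist force passes 120 N, or if a joint passes its speed limit or range.

## Working session

There is one attempt and no reset: what is moved stays moved. The work goes in short steps, Python scripts to look and compute and a tool call to move; the robot and the scene stay as the last step left them, time stands still between calls to the robot, and variables do not carry over. Pictures are saved under pics/ and viewed, at most 10 in all, crops included, and the job is handed in when it is done.

Besides the shell and the picture viewer there is one more tool, called after "Call:" in YAML: its name, and indented under it one key for each argument. move_arm: Moves the arm, as the interface text tells. Its arguments: {"type":"object","properties":{"targets":{"type":"array"},"grip":{"type":"number"}},"required":["targets"]}

```bash
mkdir -p pics; python3 - <<'E'
from workcell import *
import cv2,json
o=get_obs(); print({k:o[k] for k in('time','tcp_pos','tool_rot','gripper_width')})
ims=[]
for n in('side','top'):
    f=grab_frame(n); cv2.imwrite(f'pics/{n}0.png',f['frame'][:,:,::-1])
    print(n,f['vertical_fov'],f['cx'],f['cy'],f['eye'],f['orientation'])
E
```

```text
{'time': 0.0, 'tcp_pos': array([0.2575869 , 0.51374699, 0.40375404]), 'tool_rot': array([-3.32245515e-04,  2.30321532e-01,  9.73114058e-01, -9.55275607e-04]), 'gripper_width': 1.0005804346737361}
side 47.68461178816831 258.45115685146254 195.23795171558604 [ 0.35077235 -0.63589162  0.76986829] [-0.46298621  0.88216336 -0.07126307  0.04850932]
top 42.759096206999004 254.9339988904369 192.695027625447 [0.34848997 0.19174693 1.29953227] [-0.0410285   0.70924568 -0.70177112  0.05295772]
```

View pics/side0.png

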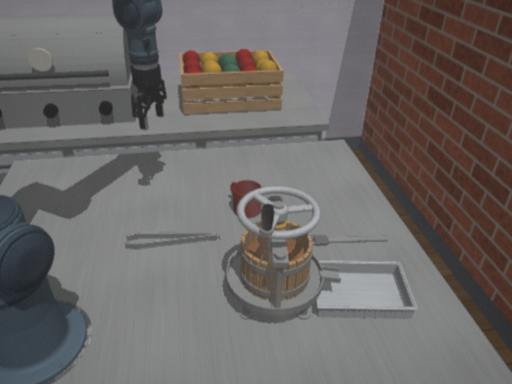

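View pics/top0.png

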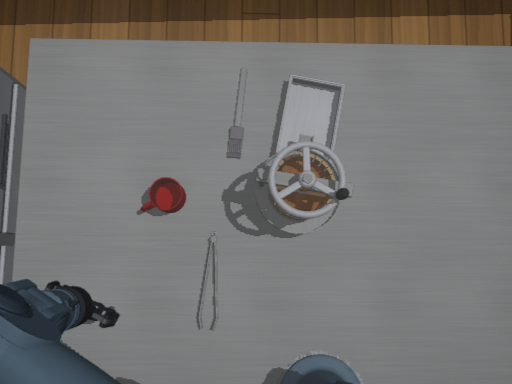

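The side view shows the hub near (280,212) with the dark handle at about (267,216). In the top view the hub is near (307,179) and the handle near (342,194), with the pan, brush, mug and tongs lying around the press.

```bash
cat > h.py <<'E'
from workcell import *
import cv2,numpy as np
from scipy.spatial.transform import Rotation as R
def cam(n):
    f=grab_frame(n); q=f['orientation']; f['R']=R.from_quat([q[1],q[2],q[3],q[0]]).as_matrix()
    f['f']=192/np.tan(np.radians(f['vertical_fov']/2)); return f
def ray(f,u,v): return f['R']@np.array([(u-f['cx'])/f['f'],(v-f['cy'])/f['f'],1])
def onz(f,u,v,z):
    d=ray(f,u,v); return f['eye']+d*(z-f['eye'][2])/d[2]
def proj(f,p):
    c=f['R'].T@(np.asarray(p)-f['eye']); return c[:2]/c[2]*f['f']+[f['cx'],f['cy']]
def handle(f,lo=70,box=(255,130,365,235)):
    x0,y0,x1,y1=box; im=f['frame'][y0:y1,x0:x1]
    m=(im.max(2)<lo).astype(np.uint8); n,l,s,c=cv2.connectedComponentsWithStats(m)
    return [(s[i].tolist(),(c[i]+[x0,y0]).round(2).tolist()) for i in range(1,n) if s[i][4]>25]
E
python3 - <<'E'
from h import *
t=cam('top'); s=cam('side')
np.save('pics/top0.npy',t['frame'])
print('top',handle(t,60)); print('side',handle(s,60,(225,180,330,250)))
for z in (.257,): print('hub',onz(t,307,179,z), onz(s,280,212,z))
c=cv2.resize(t['frame'][130:235,250:370],None,fx=5,fy=5,interpolation=cv2.INTER_CUBIC)
cv2.imwrite('pics/c.png',c[:,:,::-1])
E
```

```text
top [([81, 59, 13, 11, 108], [341.76, 193.81])]
side [([38, 25, 10, 24, 176], [268.06, 214.97])]
hub [0.5192175 0.0627404 0.257    ] [0.5201729  0.03360321 0.257     ]
```

View pics/c.png

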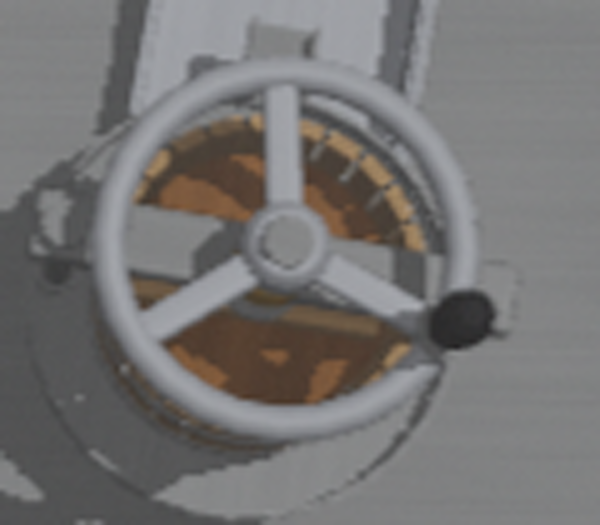

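The crop shows the hub nut at (307.6,177.8) in full-picture pixels and the handle's top near (342,194), at the end of the lower right spoke. The handle should be measured from both views.

```bash
python3 - <<'E'
from h import *
t=cam('top'); s=cam('side')
h=onz(t,307.6,177.8,.257); print('hub',h,proj(s,h))
# rim ellipse outer: check of centre on rim top plane via crop extremes (x 91..480,y 57..440)
print('rimc',[onz(t,250+a/5,130+b/5,.24).round(4) for a,b in((91,248),(480,248),(285,57),(285,440))])
for u,v,z in((341.8,193.8,.29),(268,215,.28)):
    f=t if z==.29 else s; p=onz(f,u,v,z); d=p-h; print(p, np.hypot(*d[:2]),np.degrees(np.arctan2(d[1],d[0])))
E
```

```text
hub [0.52185599 0.06143091 0.257     ] [277.91904892 203.80178018]
rimc [array([0.5196, 0.1457, 0.24  ]), array([ 0.5217, -0.0251,  0.24  ]), array([0.6064, 0.0602, 0.24  ]), array([0.4363, 0.061 , 0.24  ])]
[ 0.48348192 -0.00566008  0.29      ] 0.07729016076141548 -119.76828057667502
[ 0.48837067 -0.0023398   0.28      ] 0.07202755972053954 -117.7034869975675
```

Call:
move_arm:
  targets:
    - [[0,0,-0.015,0,0,-3.33],[0,0,-0.015,0,0,-3.33],[0,0,-0.015,0,0,-3.33],[0,0,-0.015,0,0,-3.33],[0,0,-0.015,0,0,-3.33],[0,0,-0.015,0,0,-3.33],[0,0,-0.015,0,0,-3.33],[0,0,-0.015,0,0,-3.33],[0,0,0,0,0,0],[0,0,0,0,0,0]]
  grip: 0

```text
time: 1.13
tcp_pos: [0.2579, 0.5143, 0.5252]
tool_rot: [0.001, 0.001, 1.0, 0.001]
ft_force: [0.8, -0.4, -0.6]
gripper_width: -0.004
finger_force: 0.0
```

Call:
move_arm:
  targets:
    - [[-0.014,-0.028,0,0,0,0],[-0.014,-0.028,0,0,0,0],[-0.014,-0.028,0,0,0,0],[-0.014,-0.028,0,0,0,0],[-0.014,-0.028,0,0,0,0],[-0.014,-0.028,0,0,0,0],[-0.014,-0.028,0,0,0,0],[-0.014,-0.028,0,0,0,0],[-0.014,-0.028,0,0,0,0],[-0.014,-0.028,0,0,0,0],[-0.014,-0.028,0,0,0,0],[-0.014,-0.028,0,0,0,0],[-0.014,-0.028,0,0,0,0],[-0.014,-0.028,0,0,0,0],[-0.014,-0.028,0,0,0,0],[-0.014,-0.028,0,0,0,0],[-0.014,-0.028,0,0,0,0],[-0.014,-0.028,0,0,0,0],[-0.014,-0.026,0,0,0,0],[0,0,0,0,0,0]]

```text
time: 2.8
tcp_pos: [0.5256, -0.0199, 0.5221]
tool_rot: [-0.001, 0.003, 1.0, -0.001]
ft_force: [-0.2, 1.0, 0.3]
gripper_width: -0.002
finger_force: 0.0
```

```bash
python3 - <<'E'
from h import *
s=cam('side'); w=cam('wrist'); o=get_obs()
print(o['tcp_pos'],o['tool_rot'],o['joint_positions'],o['ft_force'])
tip=o['tcp_pos']-[0,0,.173]; print(proj(s,tip),proj(w,tip))
a=cv2.resize(s['frame'][100:250,180:360],(540,450)); b=cv2.resize(w['frame'],(512,384))[:,:]
cv2.imwrite('pics/s1.png',a[:,:,::-1]); 
E
```

```text
[ 0.52397408 -0.01679075  0.52296231] [-1.39221856e-03  1.46757575e-03  9.99997849e-01  4.57833714e-04] [-1.53202662e-01  2.75514512e-01  2.41292022e-01  1.53946469e+00
  4.84268747e-04 -1.50268206e-01] [-0.11838413 -0.51677057  0.12654872]
[290.65401541 186.44997227] [260.96233771 259.37222597]
```

View pics/s1.png

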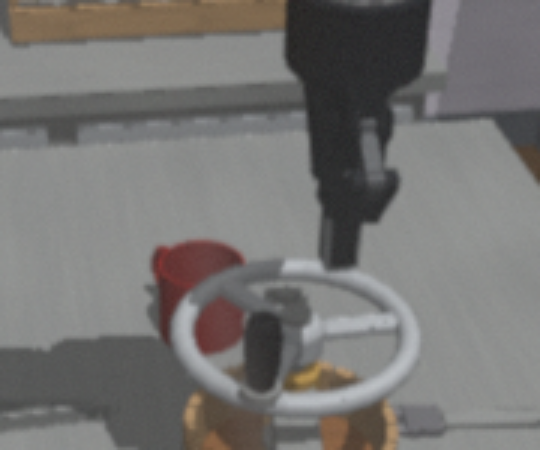

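The fingertips are shut and show at crop (338,268), about where 173 mm ahead of the TCP predicts. They hang above the rim, behind the handle, so I'll go down there.

Call:
move_arm:
  targets:
    - [[-0.011,0.001,0,0,0,0],[0,0,0.014,0,0,0],[0,0,0.014,0,0,0],[0,0,0.014,0,0,0],[0,0,0.014,0,0,0],[0,0,0.014,0,0,0],[0,0,0.014,0,0,0],[0,0,0,0,0,0],[0,0,0,0,0,0]]

```text
time: 3.65
tcp_pos: [0.5338, -0.0138, 0.44]
tool_rot: [-0.001, -0.001, 1.0, 0.0]
ft_force: [0.2, -0.2, -0.6]
gripper_width: -0.0
finger_force: 0.0
```

```bash
cat > rows.py <<'E'
import sys
from h import *
a0,a1,step=map(float,sys.argv[1:4]); C=np.array([.5215,.0608]); r=.078
o=get_obs(); p=o['tcp_pos']; d=p[:2]-C; print(p.round(4),np.hypot(*d).round(4),np.degrees(np.arctan2(d[1],d[0])).round(1),o['ft_force'].round(1),o['tool_rot'].round(4))
A=np.radians(np.arange(a0,a1-.01,-step)); P=np.c_[C[0]+r*np.cos(A),C[1]+r*np.sin(A)]
if len(sys.argv)>4: P=np.vstack([p[:2],P[1:]])
P=(P*2000).round()/2000; D=np.diff(P,axis=0)
for i in range(0,len(D),20): print([[float(round(-x,4))+0.,float(round(y,4)),0,0,0,0] for x,y in D[i:i+20]])
E
python3 rows.py -80 -180 5 x
```

```text
[ 0.5338 -0.0138  0.44  ] 0.0756 -80.6 [ 0.2 -0.2 -0.6] [-1.3e-03 -6.0e-04  1.0e+00  4.0e-04]
[[0.0055, -0.003, 0, 0, 0, 0], [0.007, 0.0, 0, 0, 0, 0], [0.007, 0.0, 0, 0, 0, 0], [0.0065, 0.001, 0, 0, 0, 0], [0.0065, 0.0015, 0, 0, 0, 0], [0.0065, 0.002, 0, 0, 0, 0], [0.0065, 0.0025, 0, 0, 0, 0], [0.006, 0.0035, 0, 0, 0, 0], [0.0055, 0.0035, 0, 0, 0, 0], [0.0055, 0.004, 0, 0, 0, 0], [0.005, 0.0045, 0, 0, 0, 0], [0.005, 0.005, 0, 0, 0, 0], [0.004, 0.0055, 0, 0, 0, 0], [0.0035, 0.006, 0, 0, 0, 0], [0.003, 0.006, 0, 0, 0, 0], [0.003, 0.006, 0, 0, 0, 0], [0.002, 0.0065, 0, 0, 0, 0], [0.0015, 0.007, 0, 0, 0, 0], [0.0005, 0.0065, 0, 0, 0, 0], [0.0005, 0.007, 0, 0, 0, 0]]
```

Call:
move_arm:
  targets:
    - [[0.0055,-0.003,0,0,0,0],[0.007,0.0,0,0,0,0],[0.007,0.0,0,0,0,0],[0.0065,0.001,0,0,0,0],[0.0065,0.0015,0,0,0,0],[0.0065,0.002,0,0,0,0],[0.0065,0.0025,0,0,0,0],[0.006,0.0035,0,0,0,0],[0.0055,0.0035,0,0,0,0],[0.0055,0.004,0,0,0,0]]

```text
time: 4.48
tcp_pos: [0.474, 0.0003, 0.4422]
tool_rot: [0.004, 0.0, 1.0, 0.001]
ft_force: [11.6, 3.0, -4.0]
gripper_width: 0.005
finger_force: 5.0
```

```bash
python3 - <<'E'
from h import *
s=cam('side'); o=get_obs(); print(o['tcp_pos'],o['ft_force'])
a=cv2.resize(s['frame'][100:250,180:360],(540,450)); cv2.imwrite('pics/s2.png',a[:,:,::-1])
E
python3 rows.py -130 -230 5 x
```

```text
[0.47296726 0.00089222 0.44222168] [ 6.86488485  1.65461696 -0.97086961]
[0.473  0.0009 0.4422] 0.0771 -129.0 [ 6.9  1.7 -1. ] [ 3.8e-03 -2.0e-04  1.0e+00  8.0e-04]
[[0.0065, 0.0045, 0, 0, 0, 0], [0.005, 0.005, 0, 0, 0, 0], [0.004, 0.0055, 0, 0, 0, 0], [0.0035, 0.006, 0, 0, 0, 0], [0.003, 0.006, 0, 0, 0, 0], [0.003, 0.006, 0, 0, 0, 0], [0.002, 0.0065, 0, 0, 0, 0], [0.0015, 0.007, 0, 0, 0, 0], [0.0005, 0.0065, 0, 0, 0, 0], [0.0005, 0.007, 0, 0, 0, 0], [-0.0005, 0.0065, 0, 0, 0, 0], [-0.0005, 0.007, 0, 0, 0, 0], [-0.0015, 0.0065, 0, 0, 0, 0], [-0.002, 0.0065, 0, 0, 0, 0], [-0.003, 0.0065, 0, 0, 0, 0], [-0.003, 0.006, 0, 0, 0, 0], [-0.0035, 0.0055, 0, 0, 0, 0], [-0.004, 0.0055, 0, 0, 0, 0], [-0.005, 0.005, 0, 0, 0, 0], [-0.005, 0.0045, 0, 0, 0, 0]]
```

View pics/s2.png

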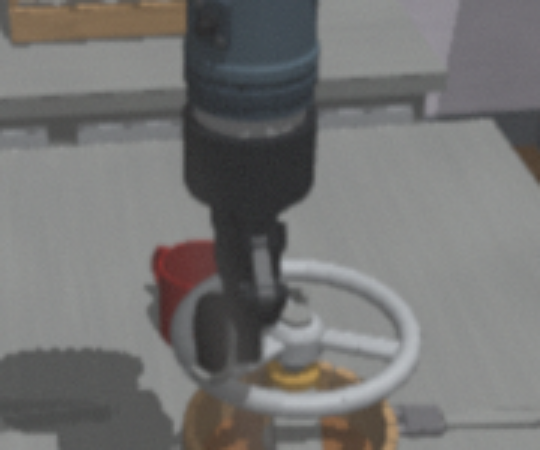

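The fingertips are behind the handle (crop (212,330)) and the wheel has started turning clockwise, so I'll keep going.

Call:
move_arm:
  targets:
    - [[0.0065,0.0045,0,0,0,0],[0.005,0.005,0,0,0,0],[0.004,0.0055,0,0,0,0],[0.0035,0.006,0,0,0,0],[0.003,0.006,0,0,0,0],[0.003,0.006,0,0,0,0],[0.002,0.0065,0,0,0,0],[0.0015,0.007,0,0,0,0],[0.0005,0.0065,0,0,0,0],[0.0005,0.007,0,0,0,0],[-0.0005,0.0065,0,0,0,0],[-0.0005,0.007,0,0,0,0],[-0.0015,0.0065,0,0,0,0],[-0.002,0.0065,0,0,0,0],[-0.003,0.0065,0,0,0,0],[-0.003,0.006,0,0,0,0],[-0.0035,0.0055,0,0,0,0],[-0.004,0.0055,0,0,0,0],[-0.005,0.005,0,0,0,0],[-0.005,0.0045,0,0,0,0]]

```text
time: 6.2
tcp_pos: [0.4697, 0.1186, 0.4405]
tool_rot: [-0.001, 0.0, 1.0, -0.002]
ft_force: [-1.9, -6.7, 0.9]
gripper_width: 0.0
finger_force: 2.9
```

```bash
python3 rows.py -230 -330 5 x
```

```text
[0.4697 0.1186 0.4405] 0.0776 131.9 [-1.9 -6.7  0.9] [-1.0e-03  5.0e-04  1.0e+00 -2.5e-03]
[[-0.0075, 0.006, 0, 0, 0, 0], [-0.0055, 0.004, 0, 0, 0, 0], [-0.006, 0.003, 0, 0, 0, 0], [-0.0065, 0.0025, 0, 0, 0, 0], [-0.0065, 0.002, 0, 0, 0, 0], [-0.0065, 0.0015, 0, 0, 0, 0], [-0.0065, 0.001, 0, 0, 0, 0], [-0.007, 0.0005, 0, 0, 0, 0], [-0.007, -0.0005, 0, 0, 0, 0], [-0.0065, -0.001, 0, 0, 0, 0], [-0.0065, -0.0015, 0, 0, 0, 0], [-0.0065, -0.002, 0, 0, 0, 0], [-0.0065, -0.0025, 0, 0, 0, 0], [-0.006, -0.003, 0, 0, 0, 0], [-0.0055, -0.004, 0, 0, 0, 0], [-0.0055, -0.004, 0, 0, 0, 0], [-0.005, -0.0045, 0, 0, 0, 0], [-0.005, -0.005, 0, 0, 0, 0], [-0.004, -0.0055, 0, 0, 0, 0], [-0.0035, -0.0055, 0, 0, 0, 0]]
```

Call:
move_arm:
  targets:
    - [[-0.0075,0.006,0,0,0,0],[-0.0055,0.004,0,0,0,0],[-0.006,0.003,0,0,0,0],[-0.0065,0.0025,0,0,0,0],[-0.0065,0.002,0,0,0,0],[-0.0065,0.0015,0,0,0,0],[-0.0065,0.001,0,0,0,0],[-0.007,0.0005,0,0,0,0],[-0.007,-0.0005,0,0,0,0],[-0.0065,-0.001,0,0,0,0],[-0.0065,-0.0015,0,0,0,0],[-0.0065,-0.002,0,0,0,0],[-0.0065,-0.0025,0,0,0,0],[-0.006,-0.003,0,0,0,0],[-0.0055,-0.004,0,0,0,0],[-0.0055,-0.004,0,0,0,0],[-0.005,-0.0045,0,0,0,0],[-0.005,-0.005,0,0,0,0],[-0.004,-0.0055,0,0,0,0],[-0.0035,-0.0055,0,0,0,0]]

```text
time: 7.87
tcp_pos: [0.5871, 0.1011, 0.4395]
tool_rot: [-0.005, -0.0, 1.0, 0.001]
ft_force: [-6.3, 3.4, 0.5]
gripper_width: 0.0
finger_force: 2.7
```

```bash
python3 rows.py -330 -420 5 x;python3 - <<'E'
from h import *
s=cam('side'); print(handle(s,60,(225,170,330,250)))
a=cv2.resize(s['frame'][100:250,180:360],(540,450)); cv2.imwrite('pics/s3.png',a[:,:,::-1])
E
```

```text
[0.5871 0.1011 0.4395] 0.077 31.6 [-6.3  3.4  0.5] [-5.e-03 -1.e-04  1.e+00  7.e-04]
[[-0.005, -0.007, 0, 0, 0, 0], [-0.003, -0.0065, 0, 0, 0, 0], [-0.002, -0.0065, 0, 0, 0, 0], [-0.0015, -0.0065, 0, 0, 0, 0], [-0.0005, -0.007, 0, 0, 0, 0], [-0.0005, -0.0065, 0, 0, 0, 0], [0.0005, -0.007, 0, 0, 0, 0], [0.0005, -0.0065, 0, 0, 0, 0], [0.0015, -0.007, 0, 0, 0, 0], [0.002, -0.0065, 0, 0, 0, 0], [0.003, -0.006, 0, 0, 0, 0], [0.003, -0.006, 0, 0, 0, 0], [0.0035, -0.006, 0, 0, 0, 0], [0.004, -0.0055, 0, 0, 0, 0], [0.005, -0.005, 0, 0, 0, 0], [0.005, -0.0045, 0, 0, 0, 0], [0.0055, -0.004, 0, 0, 0, 0], [0.0055, -0.0035, 0, 0, 0, 0]]
[([76, 0, 18, 30, 369], [310.77, 182.38])]
```

View pics/s3.png

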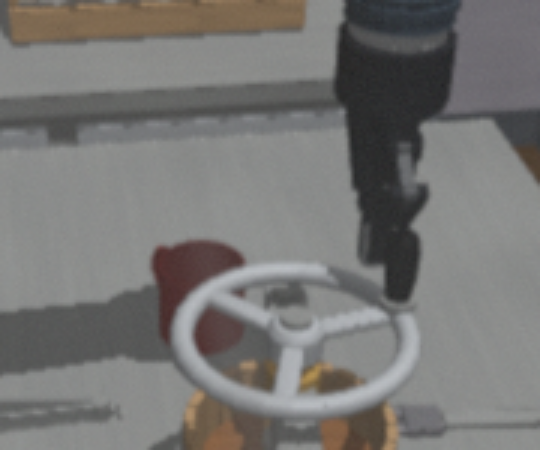

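The handle is ahead of the fingertips at crop (402,265), and the wheel is following well.

Call:
move_arm:
  targets:
    - [[-0.005,-0.007,0,0,0,0],[-0.003,-0.0065,0,0,0,0],[-0.002,-0.0065,0,0,0,0],[-0.0015,-0.0065,0,0,0,0],[-0.0005,-0.007,0,0,0,0],[-0.0005,-0.0065,0,0,0,0],[0.0005,-0.007,0,0,0,0],[0.0005,-0.0065,0,0,0,0],[0.0015,-0.007,0,0,0,0],[0.002,-0.0065,0,0,0,0],[0.003,-0.006,0,0,0,0],[0.003,-0.006,0,0,0,0],[0.0035,-0.006,0,0,0,0],[0.004,-0.0055,0,0,0,0],[0.005,-0.005,0,0,0,0],[0.005,-0.0045,0,0,0,0],[0.0055,-0.004,0,0,0,0],[0.0055,-0.0035,0,0,0,0]]

```text
time: 9.42
tcp_pos: [0.5639, -0.0053, 0.4412]
tool_rot: [0.001, -0.001, 1.0, 0.002]
ft_force: [3.4, 5.7, -1.6]
gripper_width: -0.001
finger_force: 2.8
```

```bash
python3 rows.py -420 -450 5 x;python3 - <<'E'
from h import *
s=cam('side'); w=cam('wrist'); print(handle(s,60,(225,170,330,250)))
a=cv2.resize(s['frame'][130:250,200:320],(400,400)); b=cv2.resize(w['frame'],(400,300))
cv2.imwrite('pics/s4.png',np.hstack([a,np.vstack([b,b[:100]*0])])[:,:,::-1])
C=[.5215,.0608]
for a in (-95,-100,-105,-110,-115,-120): 
  p=[C[0]+.078*np.cos(np.radians(a)),C[1]+.078*np.sin(np.radians(a)),.277]; print(a,proj(s,p).round(1))
E
```

```text
[ 0.5639 -0.0053  0.4412] 0.0785 -57.3 [ 3.4  5.7 -1.6] [ 1.5e-03 -6.0e-04  1.0e+00  2.3e-03]
[[0.0095, -0.0045, 0, 0, 0, 0], [0.0065, -0.0025, 0, 0, 0, 0], [0.0065, -0.002, 0, 0, 0, 0], [0.0065, -0.0015, 0, 0, 0, 0], [0.0065, -0.001, 0, 0, 0, 0], [0.007, 0.0, 0, 0, 0, 0]]
[([68, 0, 35, 61, 1004], [307.39, 196.2])]
-95 [283.4 219.7]
-100 [279.7 219.8]
-105 [276.  219.6]
-110 [272.4 219.3]
-115 [268.8 218.7]
-120 [265.3 218. ]
```

View pics/s4.png

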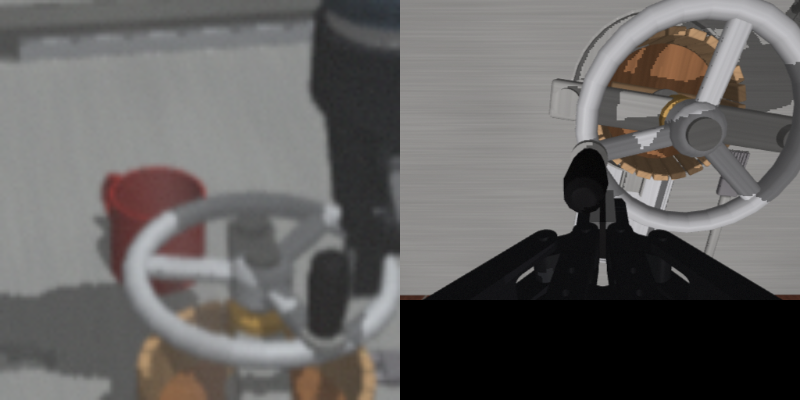

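In the side view the handle is at about (298,218), roughly angle -75°. The wrist view shows the fingertips just behind it on the rim circle. I'll go to about -90°, then creep using the side view's left edge of the handle.

Call:
move_arm:
  targets:
    - [[0.0095,-0.0045,0,0,0,0],[0.0065,-0.0025,0,0,0,0],[0.0065,-0.002,0,0,0,0],[0.0065,-0.0015,0,0,0,0],[0.0065,-0.001,0,0,0,0],[0.007,0,0,0,0,0],[0,0,0,0,0,0]]

```text
time: 10.1
tcp_pos: [0.5211, -0.0177, 0.4416]
tool_rot: [0.001, -0.0, 1.0, 0.0]
ft_force: [3.2, 1.8, 0.5]
gripper_width: 0.002
finger_force: 1.0
```

```bash
cat > edge.py <<'E'
from h import *
def edge(im):  # left dark edge of the handle, rows 209-224, sub-pixel at grey 80
    g=im[209:225].max(2).astype(float); e=[]
    for r in g:
        k=[u for u in range(245,310) if r[u]<65 and r[u+3]<65][0]
        j=next(u for u in range(k,k-6,-1) if r[u]>=80); e.append(j+(r[j]-80)/(r[j]-r[j+1]))
    return np.round(e,1)
s=cam('side'); a=edge(cv2.imread('pics/side0.png')); b=edge(s['frame']); print(a,b,np.median(b-a))
E
python3 edge.py; python3 rows.py -450 -470 2 x
```

```text
[261.4 260.9 260.8 261.  261.1 261.3 261.3 261.3 261.4 261.5 261.6 261.7
 261.6 261.3 261.1 261.2] [269.1 268.9 268.9 269.  268.9 268.9 268.8 268.7 268.7 268.8 268.8 268.7
 268.4 268.2 268.2 268.1] 7.349999999999994
[ 0.5213 -0.0179  0.4414] 0.0787 -90.2 [2.1 1.4 0.6] [ 9.e-04 -1.e-04  1.e+00 -2.e-04]
[[0.0025, 0.001, 0, 0, 0, 0], [0.003, 0.0, 0, 0, 0, 0], [0.0025, 0.0, 0, 0, 0, 0], [0.003, 0.0005, 0, 0, 0, 0], [0.0025, 0.0005, 0, 0, 0, 0], [0.0025, 0.0005, 0, 0, 0, 0], [0.003, 0.0005, 0, 0, 0, 0], [0.0025, 0.001, 0, 0, 0, 0], [0.0025, 0.0005, 0, 0, 0, 0], [0.0025, 0.001, 0, 0, 0, 0]]
```

Call:
move_arm:
  targets:
    - [[0.0025,0.001,0,0,0,0],[0.003,0,0,0,0,0],[0.0025,0,0,0,0,0],[0.003,0.0005,0,0,0,0],[0,0,0,0,0,0],[0,0,0,0,0,0]]

```text
time: 10.65
tcp_pos: [0.5112, -0.0162, 0.4413]
tool_rot: [0.002, -0.0, 1.0, 0.0]
ft_force: [4.7, 2.6, 1.6]
gripper_width: -0.001
finger_force: 2.3
```

```bash
python3 edge.py|tail -1; python3 rows.py -458 -470 2 x
```

```text
263.  262.7 262.8 263.1] 1.9000000000000057
[ 0.5112 -0.0162  0.4413] 0.0777 -97.6 [4.2 3.5 0.9] [ 1.5e-03 -2.0e-04  1.0e+00  4.0e-04]
[[0.003, 0.0, 0, 0, 0, 0], [0.0025, 0.0005, 0, 0, 0, 0], [0.003, 0.0005, 0, 0, 0, 0], [0.0025, 0.001, 0, 0, 0, 0], [0.0025, 0.0005, 0, 0, 0, 0], [0.0025, 0.001, 0, 0, 0, 0]]
```

Call:
move_arm:
  targets:
    - [[0.002,0.0005,0,0,0,0],[0.0015,0.0005,0,0,0,0],[0,0,0,0,0,0],[0,0,0,0,0,0]]

```text
time: 11.03
tcp_pos: [0.5079, -0.0152, 0.4413]
tool_rot: [0.002, -0.0, 1.0, 0.0]
ft_force: [5.7, 3.4, 0.2]
gripper_width: -0.003
finger_force: 2.8
```

```bash
python3 edge.py|tail -1; python3 rows.py -460 -464 2 x
```

```text
261.6 261.4 261.4 261.4] 0.30000000000001137
[ 0.508  -0.0152  0.4413] 0.0772 -100.1 [6.4 3.3 0.8] [ 1.7e-03 -1.0e-04  1.0e+00  4.0e-04]
[[0.0025, -0.0005, 0, 0, 0, 0], [0.003, 0.0005, 0, 0, 0, 0]]
```

Call:
move_arm:
  targets:
    - [[-0.005,0,0,0,0,0],[-0.01,0,0,0,0,0],[-0.015,0,0,0,0,0],[0,0,-0.02,0,0,0],[0,0,-0.02,0,0,0],[0,0,-0.02,0,0,0],[0,0,-0.02,0,0,0],[0,-0.03,0,0,0,0],[0,-0.03,0,0,0,0],[0,-0.03,0,0,0,0],[0,-0.03,0,0,0,0],[0,-0.03,0,0,0,0],[0,-0.03,0,0,0,0],[0,-0.03,0,0,0,0],[0,-0.03,0,0,0,0],[0,-0.03,0,0,0,0],[0,0,0,0,0,0],[0,0,0,0,0,0]]

```text
time: 12.58
tcp_pos: [0.5364, -0.2872, 0.5193]
tool_rot: [-0.002, 0.001, 1.0, 0.001]
ft_force: [-0.6, 1.0, -0.2]
gripper_width: -0.001
finger_force: 0.0
```

```bash
python3 - <<'E'
from h import *
t=cam('top'); print(handle(t,60)); f0=np.load('pics/top0.npy'); print(get_obs()['ft_force'])
cv2.imwrite('pics/cmp.png',np.hstack([cv2.resize(x[60:260,130:400],(400,296)) for x in(f0,t['frame'])])[:,:,::-1])
a=onz(t,341.76,193.81,.29);C=[.5215,.0608]
for q,z in (((341.76,193.81),.29),(handle(t,60)[0][1],.286)):
  d=onz(t,*q,z)[:2]-C; print(np.degrees(np.arctan2(d[1],d[0])),np.hypot(*d))
E
python3 edge.py|tail -1
```

```text
[([81, 58, 13, 12, 119], [341.77, 193.63])]
[1.27127308 0.20492296 0.65133158]
-119.81693859534461 0.07650389795114955
-118.92451503684838 0.07675954009622304Traceback (most recent call last):
  File "edge.py", line 8, in <module>
    s=cam('side'); a=edge(cv2.imread('pics/side0.png')); b=edge(s['frame']); print(a,b,np.median(b-a))
                                                           ~~~~^^^^^^^^^^^^
  File "edge.py", line 6, in edge
    j=next(u for u in range(k,k-6,-1) if r[u]>=80); e.append(j+(r[j]-80)/(r[j]-r[j+1]))
StopIteration
```

View pics/cmp.png

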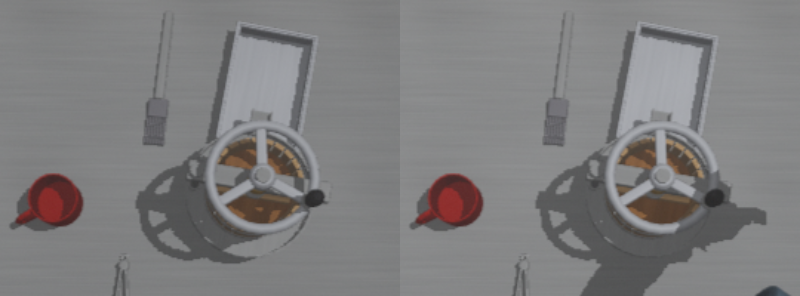

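The before and after pictures match: the handle is back at (341.8,193.6) in the top view, within about 1° of its start. The pan, mug, tongs and brush have not moved and the arm is clear, so I'm handing it in.

```bash
python3 -c "
from workcell import *
print(finish_job())"
```

```text
the job is handed in; nothing more can be done
None
```

I pushed the press wheel one full turn clockwise, and the handle ended within about 1° of where it started; the arm is clear, the pan, mug, tongs and brush were not moved, and the job is handed in at about 13 s.

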